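# Hold the headplate press open with its lifting lever

## Task

Open the little headplate press on the guitar bench with your fingertips: first push the upright steel peg of the safety stop all the way out, away from the lever, so that the block comes out from under it; then press the paddle on the lever's long end down until the lever meets its bumper and the heavy steel platen is fully raised. Finish while still holding the paddle down; do not lift the lever out of its bearings, do not touch the platen itself, and leave the other things on the bench alone.

Things in the scene. Friction and masses are not known exactly. Their poses are not given: they have to be found in the camera images.
- press: The press, fixed to the bench, on a 10 mm plywood board 460 x 100 mm: wooden bed at -y, two bearing cheeks at the origin, safety stop on a slide at +x, round rubber bumper (top 16 mm high) at y = 200 mm. Origin on the bench surface right under the lever's pin. y points along the lever to its long end, x is level, the way the stop slides out, z up. Yaw -0.3 to 0.1 rad.
- bearing (a point): Fixed point on the press where the pivot pin's centre belongs, between the cheeks, 70 mm above the bench.
- lever: Loose steel lever, 0.4 kg: bar 22 mm wide, 14 thick, its cross pin lying in open-topped cheeks (tops 89 mm high). Origin at the pin's centre; frame level at rest, when the bar slopes up 0.384 rad towards +y. Short end, 80 mm from the pin, is under the platen's lip, whose weight keeps the long end up. 3 to 8 N on the paddle raises the platen; let go, it comes back up.
- lever_pin (a point): Centre of the lever's pivot pin (moves with the lever).
- paddle (a point): Centre of the upper face of the paddle (44 mm wide, 56 long, 204 mm from the pin along the bar), moves with the lever. About 153 mm above the bench at rest; swings down about the pin in the press's y-z plane; about 31 mm high on the bumper, 0.6 rad lower. With the stop left in, the lever strikes its block about half way.
- platen (a joint): Hinge of the heavy steel platen (200 x 121 mm, about 3 kg, lying on the bed), on the side away from the lever: 0 shut, rad, grows as it rises; about 0.4 when the lever is on its bumper.
- platen_edge (a point): Middle of the platen's free edge, half-way through its thickness.
- stop (a joint): Slide of the safety stop along the press's +x: 0 fully in, its wooden block (24 mm in x, 30 in y, top 70 mm above the bench) right under the bar; 0.045 m fully out. Takes about 2 N to slide and stays where it is left. Starts between 0 and 0.008.
- stop_peg (a point): On the axis of the stop's upright steel peg, 75 mm above the bench. Peg 20 mm across, from 24 to 95 mm above the bench, at the press's y = 110 mm and, stop fully in, 115 mm in x from the lever's middle. A flat bar (top 24 mm high) joins it to the block: a fingertip fits above it, between lever and peg, and pushes the peg in +x.
- sander: Cork-faced wooden sanding block, 50 x 90 x 32 mm tall, loose on the bench beside the lever on the side towards the robot. A bystander, not to be disturbed; its origin is given at its underside.
- glue: White glue bottle with a yellow cap, 56 mm across, 150 mm tall, standing beyond the press. A bystander, not to be disturbed; its origin is given at its underside.
- tape: Roll of paper tape lying flat, 96 mm across, 24 mm tall. A bystander, not to be disturbed; its origin is given at its underside.
- jar: Amber jar with a black lid, 68 mm across, 85 mm tall. A bystander, not to be disturbed; its origin is given at its underside.
- driver: Screwdriver lying on the bench. A bystander, not to be disturbed; its origin is given at its underside.
- mug: White mug, 80 mm across, 90 mm tall. A bystander, not to be disturbed; its origin is given at its underside.
- hammer: Hammer lying beyond the press. A bystander, not to be disturbed; its origin is given at its underside.

How it is judged:
By the outcome, as a careful person would: the job done as asked, in the order asked, and still so for the second after the job is handed in, while the arm keeps its last pose, push and grip.
It also fails if it takes over 40 s, if anything falls off the work surface, if the arm or the gripper's body presses on something with over 40 N, if the wrist force passes 120 N, or if a joint passes its speed limit or range.

## Robot

A 7-joint arm with a two-finger parallel gripper is mounted at the origin on the work surface. World frame = base frame: x ahead of the robot, y to its left, z up, the work surface at z = 0. Lengths are in m, angles in rad, forces in N, time in s.
With the tool pointing down it reaches from about 0.425 to 0.8 m from the base axis. Payload 8.3 kg.
Tool frame: the origin (TCP) lies midway between the tips of the shut fingers; the grasp point (between the pads) lies 19 mm behind it; z points along the fingers, y is the line along which they close (so a half turn about z gives the same grasp; the last joint's range is limited). The gripper opens to 85 mm and grips with 20 to 120 N. Pads are 22 mm wide; open, the fingers measure 114 mm over their backs; the gripper's body (76 mm by 85 mm) begins 54 mm behind the grasp point. The pads swing forward as they close: fully open they stand 13 mm farther back than shut.
Start: joints at [1.26, 0.383, 0.016, 1.37, -0.006, 1.388, -0.046], TCP at [0.153, -0.606, 0.192] pointing down, gripper open.
Joint ranges: [-2.95, 2.95], [-0.25, 2.06], [-1.52, 1.56], [0.18, 2.33], [-1.44, 4.58], [0.02, 2.06], [-3.01, 3.01]. Speed limits (rad/s): [2.39, 2.39, 3.01, 3.01, 3.14, 3.14, 3.14].

## Interface

Orientations are given as a unit quaternion [x, y, z, w].
In Python, from workcell import r gives the robot as it stands. The module is installed in compiled form; this text tells all that it offers.
- The arm moves only by the shell command python3 -m inch 'ROWS' [OPENING] [FORCE]. ROWS is a JSON object of lists of equal length, an entry for each row: "slide": the shift along the world's x, y, z each as a share of 0.04 m, from -1 to 1, a list of three; "rotation": the turn, a rotation vector about the world's x, y, z each as a share of 0.1 rad, from -1 to 1, a list of three. In form: {"slide": [[tx, ty, tz], ...], "rotation": [[wx, wy, wz], ...]}. A call has 1 to 10 rows; each row shifts and turns the commanded pose from where the row before left it; what a row does not reach is not made up. A row lasts 1/12 s, in which the tool goes at most 41.7 mm and 7.16 degrees, less where a joint would pass 70% of its speed; a pose out of reach is approached as far as the arm can. A call with a number of a shift or a turn outside -1 to 1 is refused whole. A call with a gripper value outside its range is refused whole. OPENING is the opening in per cent of the stroke, from 0 (shut) to 100 (fully open), set as the call begins (- or left out, the last holds). The fingers move at their own pace and stop on an object; FORCE is the grip in N (left out, the last holds). Time passes only in rows, so rows that do not move let the fingers close. It gives the time, the measured TCP pose, the force, the opening and the grip force at its end, in the units of the state.
- r.state(): the state, without advancing time (a new reading comes with each control period).
- r.snapshot(name): name is "side" or "top" or "wrist"; returns a dict with "image" (384x512x3 uint8, red, green, blue), "z_map" (384x512 float32, m along the optical axis (not along the pixel's ray), 0 where there is no reading), "fx", "fy", "cx", "cy" (pixels), "extrinsics" (4x4, takes a point from world to camera coordinates). Camera axes: x right, y up, looking along -z (the intrinsics and any distortion apply to the point x, -y, -z); pixel columns grow to the right and rows downward; lengths in m; the calibration is good to about 2 mm. A picture is of the moment at which its call begins.
- r.finish_job(): hands the job in; it is judged then, once.
Trained networks look in a picture, given as the dict that the camera call returned (one of the last four; its "shot" number tells which), for a name from the list of things; names that differ only in an ending like _2 or _b are one class to them, and where a whole thing is asked for, a point or a joint stands for the part that bears it (a point fixed in the world has none). Each returns a list of dicts, best first, with "confidence" (0 to 1); they miss things now and then, are a little off and sometimes report something else, mostly with a low value. They report only what shows in the picture. A call takes as long as a camera call.
- r.look_for(picture, label): "point" ([x, y, z] in m, in world coordinates, good to about 4 mm: the middle of the surface that is visible of it).
- r.trace(picture, label): "pixels" (384x512 bool, what is visible of it).
- r.pinpoint(picture, label): "point" ([x, y, z] in m, in world coordinates, good to about 4 mm: a listed point, or the origin of a listed thing).
The state is a dict: "t": time; "q": joint angles; "joint_velocities": joint speeds; "tau": joint torques, N m; "ee_pos": TCP position; "orientation": TCP orientation; "ft_force": force on the tool from outside, world axes, zero at the start; "ft_torque": the same for the moment, N m; "gripper_width": finger opening in m; "gripper_force": force on a finger pad.
Only numpy, scipy, OpenCV 4.12 (cv2) and the standard library are available. Lean on these libraries where they do the work, as an engineer would, in place of code of your own. Each camera call takes 0.05 s, during which the arm holds its last target. There are 200 camera calls.

## Working session

There is one attempt and no reset: what is moved stays moved. The work goes in short steps, Python scripts to look and compute and a shell command to move; the robot and the scene stay as the last step left them, time stands still between calls to the robot, and variables do not carry over. Pictures are saved under pics/ and viewed, at most 10 in all, crops included, and the job is handed in when it is done.

```bash
mkdir -p pics
python3 - <<'E'
from workcell import r
import cv2,numpy as np
ims=[]
for n in("top","side"):
    s=r.snapshot(n); cv2.imwrite(f"pics/{n}0.png",s["image"][...,::-1])
    for l in("bearing","lever_pin","paddle","stop_peg","platen_edge","press","sander","glue","tape","jar","driver","mug","hammer"):
        p=r.pinpoint(s,l)
        print(n,l,[(np.round(d["point"],3).tolist(),round(d["confidence"],2)) for d in p[:2]])
    ims.append(s["image"])
im=np.vstack(ims); cv2.imwrite("pics/both.png",cv2.resize(im,None,fx=.78,fy=.78)[...,::-1])
st=r.state();print(st["t"],st["ee_pos"],st["orientation"],st["ft_force"])
E
```

```text
top bearing [([0.47, -0.057, 0.07], 0.65)]
top lever_pin [([0.471, -0.056, 0.072], 0.83), ([0.473, -0.056, 0.003], 0.37)]
top paddle [([0.493, 0.128, 0.154], 0.93)]
top stop_peg [([0.6, 0.034, 0.075], 0.54)]
top platen_edge [([0.458, -0.122, 0.063], 0.89), ([0.813, -0.034, -0.001], 0.44)]
top press [([0.473, -0.059, -0.0], 0.57), ([0.812, -0.034, -0.004], 0.48)]
top sander [([0.354, 0.038, -0.004], 0.75), ([0.372, 0.208, 0.003], 0.74)]
top glue [([0.628, -0.146, 0.003], 0.53)]
top tape [([0.372, 0.208, -0.0], 0.65)]
top jar [([0.739, 0.292, -0.002], 0.72)]
top driver [([0.633, 0.393, 0.002], 0.79), ([0.602, 0.036, 0.074], 0.64)]
top mug [([0.446, 0.39, 0.003], 0.97)]
top hammer [([0.812, -0.032, -0.001], 0.98)]
side bearing [([0.471, -0.056, 0.066], 0.9)]
side lever_pin [([0.473, -0.057, 0.069], 0.87)]
side paddle [([0.498, 0.128, 0.15], 0.92)]
side stop_peg [([0.603, 0.039, 0.072], 0.82)]
side platen_edge [([0.465, -0.122, 0.064], 0.84), ([0.632, 0.391, -0.001], 0.55)]
side press [([0.468, -0.056, -0.001], 0.78), ([0.745, 0.297, -0.003], 0.54)]
side sander [([0.356, 0.037, -0.004], 0.63), ([0.377, 0.207, 0.002], 0.31)]
side glue [([0.473, -0.056, 0.069], 0.62), ([0.626, -0.147, -0.002], 0.61)]
side tape [([0.376, 0.208, 0.0], 0.67)]
side jar [([0.743, 0.294, 0.001], 0.9)]
side driver [([0.634, 0.394, -0.001], 0.57), ([0.498, 0.129, 0.147], 0.2)]
side mug [([0.44, 0.393, -0.001], 0.9)]
side hammer [([0.812, -0.033, 0.0], 0.93)]
1.4 [ 0.15333421 -0.60585597  0.19237039] [ 9.92331434e-01  1.23605505e-01  1.46592532e-05 -5.88886353e-05] [0.08133835 0.1802716  0.49038424]
```

View pics/both.png

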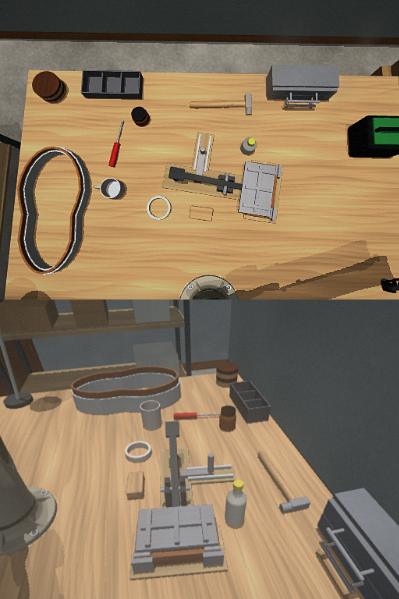

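```bash
python3 -m inch '{"slide":[[0.6,0.45,0.5],[0.75,0.56,0.3],[0.75,0.56,0.3],[0.75,0.56,0.3],[0.75,0.56,0.2],[0.75,0.56,0.2],[0.75,0.56,0.1],[0.75,0.56,0],[0.75,0.56,0],[0.75,0.56,0]],"rotation":[[0,0,0.5],[0,0,0.8],[0,0,0.8],[0,0,0.8],[0,0,0.8],[0,0,0.8],[0,0,0.8],[0,0,0.8],[0,0,0.8],[0,0,0.8]]}' 0 40
```

```text
t: 2.23
ee_pos: [0.4486, -0.3851, 0.2688]
orientation: [0.872, 0.489, 0.0, 0.0]
ft_force: [1.2, -1.3, 0.5]
gripper_width: 0.0002
gripper_force: 0.0
```

```bash
python3 -m inch '{"slide":[[0.4,0.9,0],[0.4,0.9,0],[0.4,0.9,0],[0.3,0.95,0],[0.3,0.95,0],[0.25,0.95,0],[0.2,0.95,0],[0.2,0.95,0],[0.1,0.95,0],[0.1,0.95,0]],"rotation":[[0,0,0.4],[0,0,0.4],[0,0,0.4],[0,0,0.4],[0,0,0.4],[0,0,0.4],[0,0,0.4],[0,0,0.4],[0,0,0.4],[0,0,0.5]]}'
python3 -m inch '{"slide":[[0.1,0.8,0],[0,0.5,0],[0,0,0]],"rotation":[[0,0,0],[0,0,0],[0,0,0]]}'
```

```text
t: 3.07
ee_pos: [0.5533, -0.0105, 0.2686]
orientation: [0.755, 0.655, 0.0, 0.0]
ft_force: [0.7, 0.1, -0.4]
gripper_width: 0.0002
gripper_force: 0.0
t: 3.32
ee_pos: [0.5567, 0.0464, 0.2687]
orientation: [0.753, 0.658, 0.001, -0.001]
ft_force: [-0.4, 0.8, -0.4]
gripper_width: 0.0003
gripper_force: 0.0
```

Run:
```python
from workcell import r
import cv2,numpy as np
s=r.snapshot("wrist"); cv2.imwrite("pics/w1.png",s["image"][...,::-1])
for l in("stop_peg","paddle","lever_pin"):
    print(l,[(np.round(d["point"],3).tolist(),round(d["confidence"],2)) for d in r.pinpoint(s,l)[:2]])
```

```text
stop_peg [([0.604, 0.028, 0.074], 0.75)]
paddle [([0.49, 0.128, 0.153], 0.86)]
lever_pin [([0.469, -0.055, 0.072], 0.97)]
```

View pics/w1.png

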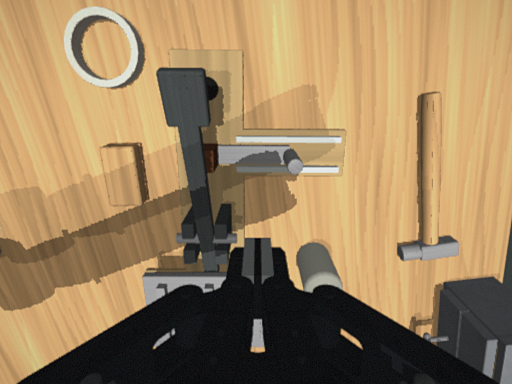

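```bash
python3 -m inch '{"slide":[[0.12,-0.18,-0.7],[0,0,-1],[0,0,-1],[0,0,-1],[0,0,-1],[0,0,-0.5],[0,0,0]],"rotation":[[0,0,0],[0,0,0],[0,0,0],[0,0,0],[0,0,0],[0,0,0],[0,0,0]]}'
python3 - <<'E'
from workcell import r
import cv2,numpy as np
s=r.snapshot("wrist"); cv2.imwrite("pics/w2.png",s["image"][...,::-1])
print([(np.round(d["point"],3).tolist(),round(d["confidence"],2)) for d in r.pinpoint(s,"stop_peg")[:2]])
E
```

```text
t: 4.1
ee_pos: [0.5583, 0.0297, 0.0549]
orientation: [0.757, 0.654, -0.004, -0.003]
ft_force: [-1.1, -0.3, -0.5]
gripper_width: -0.0002
gripper_force: 0.0
[([0.604, 0.032, 0.077], 0.91)]
```

View pics/w2.png

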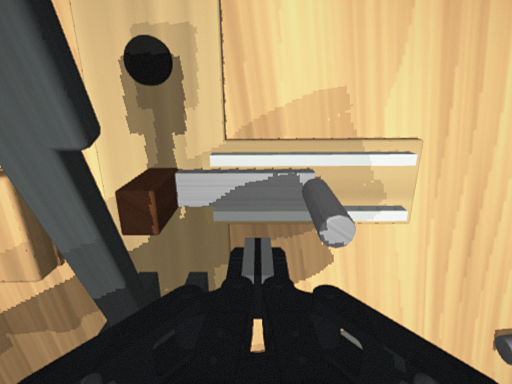

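```bash
python3 -m inch '{"slide":[[0,0.27,0],[0,0,0],[0.3,-0.04,0],[0.3,-0.04,0],[0.3,-0.04,0],[0.25,-0.03,0],[0.2,-0.03,0],[0,0,0]],"rotation":[[0,0,0],[0,0,0],[0,0,0],[0,0,0],[0,0,0],[0,0,0],[0,0,0],[0,0,0]]}'
python3 - <<'E'
from workcell import r
import cv2,numpy as np
s=r.snapshot("wrist"); cv2.imwrite("pics/w3.png",s["image"][...,::-1])
print([(np.round(d["point"],3).tolist(),round(d["confidence"],2)) for d in r.pinpoint(s,"stop_peg")[:2]])
st=r.state();print(st["ee_pos"],st["ft_force"])
E
```

```text
t: 4.87
ee_pos: [0.6182, 0.0362, 0.0618]
orientation: [0.756, 0.655, 0.001, 0.001]
ft_force: [-0.5, -0.7, 0.5]
gripper_width: -0.0
gripper_force: 0.0
[([0.606, 0.034, 0.074], 0.72)]
[0.61638414 0.0365981  0.0610656 ] [-0.37151475  0.41883027  0.24179462]
```

View pics/w3.png

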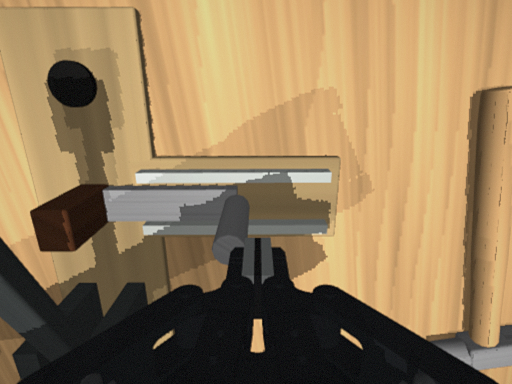

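```bash
cat > h.py <<'E'
from workcell import r
import numpy as np
def cloud(s):
    z=s["z_map"];v,u=np.indices(z.shape)
    p=np.stack([(u-s["cx"])*z/s["fx"],-(v-s["cy"])*z/s["fy"],-z],-1)
    E=s["extrinsics"];return (p-E[:3,3])@E[:3,:3]
def proj(s,P):
    c=s["extrinsics"][:3,:3]@P+s["extrinsics"][:3,3];return [s["cx"]+s["fx"]*c[0]/-c[2],s["cy"]+s["fy"]*c[1]/c[2]]
E
python3 - <<'E'
from h import *
for n in("wrist","top","side"):
    s=r.snapshot(n);c=cloud(s)
    if n=="wrist": print("tcp px",proj(s,r.state()["ee_pos"]))
    for l in("stop_peg",):
      for d in r.trace(s,l)[:1]:
        m=d["pixels"]&(s["z_map"]>0);q=c[m];q=q[q[:,2]>.03]
        for a,b in((.03,.06),(.06,.09),(.09,.1)):
            k=q[(q[:,2]>a)&(q[:,2]<b)]
            if len(k):print(n,d["confidence"],a,len(k),k.mean(0).round(4),k.min(0).round(3),k.max(0).round(3))
    print(n,[np.round(d["point"],3).tolist() for d in r.pinpoint(s,"stop_peg")[:1]],r.state()["t"])
E
```

```text
tcp px [np.float64(256.7676458346056), np.float64(221.80795468208692)]
wrist 0.63 0.03 1823 [0.5214 0.0524 0.0459] [0.478 0.033 0.03 ] [0.612 0.067 0.06 ]
wrist 0.63 0.06 2623 [0.5163 0.0504 0.0694] [0.475 0.034 0.06 ] [0.611 0.068 0.09 ]
wrist 0.63 0.09 556 [0.5999 0.0387 0.0933] [0.592 0.027 0.09 ] [0.609 0.045 0.096]
wrist [[0.603, 0.033, 0.075]] 5.1167
top 0.51 0.03 12 [0.4895 0.0525 0.0413] [0.476 0.042 0.03 ] [0.54  0.064 0.059]
top 0.51 0.06 9 [0.4785 0.0544 0.0666] [0.477 0.042 0.061] [0.48  0.067 0.069]
top [[0.373, 0.207, 0.004]] 5.2667
side 0.69 0.03 73 [0.5892 0.0298 0.0454] [0.494 0.024 0.03 ] [0.608 0.038 0.06 ]
side 0.69 0.06 71 [0.5973 0.0296 0.0751] [0.59  0.025 0.06 ] [0.607 0.038 0.09 ]
side 0.69 0.09 32 [0.5992 0.0321 0.0944] [0.591 0.027 0.09 ] [0.607 0.041 0.098]
side [[0.604, 0.036, 0.075]] 5.4167
```

Run:
```python
from h import *
import cv2
s=r.snapshot("wrist");c=cloud(s)
for row in range(225,290,8): print(row,[c[row,u].round(3).tolist() for u in (248,258,268)],s["z_map"][row,258].round(3))
print(r.state()["ee_pos"],r.state()["gripper_width"])
im=s["image"][170:300,170:340];cv2.imwrite("pics/w4.png",cv2.resize(im,None,fx=4,fy=4)[...,::-1])
t=r.snapshot("side");p=proj(t,r.state()["ee_pos"]);print(p)
u,v=map(int,p);cv2.imwrite("pics/s4.png",cv2.resize(t["image"][max(v-60,0):v+50,u-70:u+70],None,fx=5,fy=5)[...,::-1])
```

```text
225 [[0.611, 0.039, 0.071], [0.614, 0.016, 0.021], [0.622, 0.014, 0.021]] 0.241
233 [[0.611, 0.039, 0.08], [0.613, 0.008, 0.021], [0.621, 0.007, 0.021]] 0.243
241 [[0.613, 0.047, 0.106], [0.618, 0.046, 0.105], [0.623, 0.045, 0.106]] 0.151
249 [[0.613, 0.047, 0.115], [0.618, 0.046, 0.114], [0.622, 0.045, 0.113]] 0.143
257 [[0.613, 0.047, 0.121], [0.618, 0.046, 0.121], [0.622, 0.045, 0.121]] 0.136
265 [[0.613, 0.047, 0.128], [0.618, 0.046, 0.127], [0.622, 0.045, 0.128]] 0.13
273 [[0.613, 0.046, 0.133], [0.618, 0.046, 0.134], [0.622, 0.045, 0.134]] 0.124
281 [[0.614, 0.047, 0.141], [0.617, 0.044, 0.136], [0.622, 0.046, 0.14]] 0.122
289 [[0.614, 0.048, 0.146], [0.617, 0.039, 0.136], [0.621, 0.047, 0.146]] 0.124
[0.61603988 0.03608972 0.0603912 ] -0.0005534361963026457
[np.float64(275.8056617807565), np.float64(207.8933019211802)]
```

View pics/s4.png

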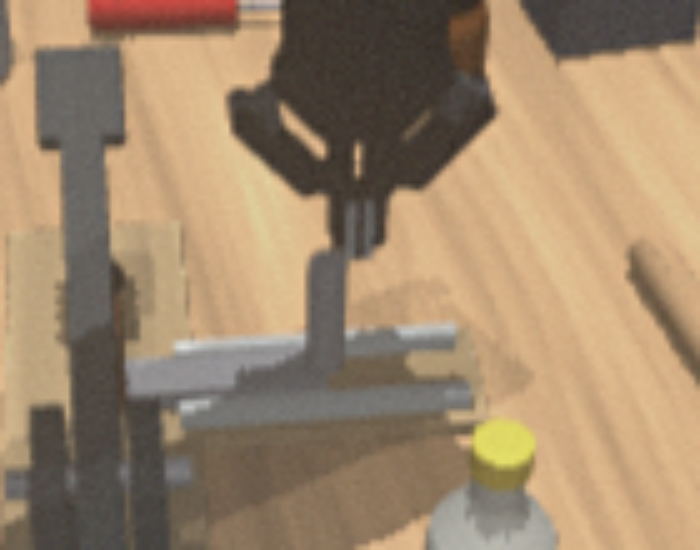

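```bash
python3 -m inch '{"slide":[[0,0,0.3],[-0.5,0.065,0],[-0.6,0.08,0],[-0.4,0.05,0],[0,0,-0.5],[0,0,-0.5],[0,0,-0.3],[0,0,0]],"rotation":[[0,0,0],[0,0,0],[0,0,0],[0,0,0],[0,0,0],[0,0,0],[0,0,0],[0,0,0]]}'
python3 - <<'E'
from h import *
import cv2
s=r.snapshot("wrist");c=cloud(s)
for row in range(228,250,4): print(row,[c[row,u].round(3).tolist() for u in (248,258,268)])
print(r.state()["ee_pos"],r.state()["ft_force"])
t=r.snapshot("side");u,v=map(int,proj(t,r.state()["ee_pos"]))
a=cv2.resize(t["image"][max(v-60,0):v+50,u-70:u+70],(560,440))
cv2.imwrite("pics/s5.png",a[...,::-1])
E
```

```text
t: 6.18
ee_pos: [0.5544, 0.0435, 0.0184]
orientation: [0.756, 0.655, -0.002, -0.001]
ft_force: [-1.1, -0.2, -0.5]
gripper_width: -0.0002
gripper_force: 0.0
228 [[0.548, 0.042, 0.023], [0.555, 0.041, 0.023], [0.561, 0.04, 0.023]]
232 [[0.548, 0.039, 0.023], [0.554, 0.038, 0.023], [0.561, 0.037, 0.023]]
236 [[0.547, 0.036, 0.022], [0.554, 0.035, 0.023], [0.56, 0.034, 0.023]]
240 [[0.551, 0.054, 0.062], [0.556, 0.053, 0.062], [0.561, 0.052, 0.062]]
244 [[0.551, 0.054, 0.066], [0.556, 0.052, 0.065], [0.561, 0.053, 0.067]]
248 [[0.552, 0.054, 0.071], [0.556, 0.053, 0.07], [0.561, 0.053, 0.071]]
[0.55540232 0.04381584 0.01980897] [ 0.00326327 -0.51768869  0.97221216]
```

View pics/s5.png

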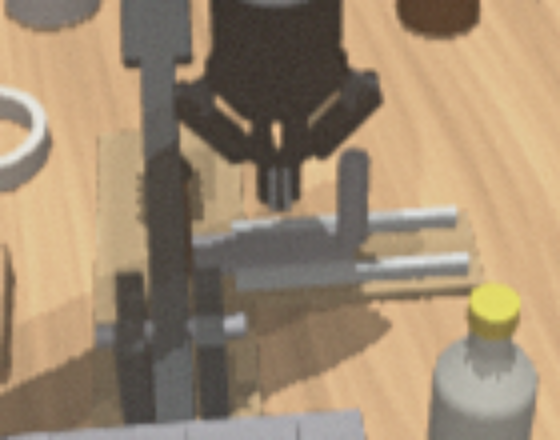

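```bash
python3 -m inch '{"slide":[[0.3,-0.04,0],[0.3,-0.04,0],[0.3,-0.04,0],[0.3,-0.04,0],[0.3,-0.04,0],[0,0,0]],"rotation":[[0,0,0],[0,0,0],[0,0,0],[0,0,0],[0,0,0],[0,0,0]]}'
python3 - <<'E'
from h import *
import cv2
t=r.snapshot("side")
print([np.round(d["point"],3).tolist() for d in r.pinpoint(t,"stop_peg")[:1]])
print(r.state()["ee_pos"],r.state()["ft_force"],r.state()["t"])
s=r.snapshot("wrist")
cv2.imwrite("pics/w6.png",s["image"][...,::-1])
E
```

```text
t: 6.78
ee_pos: [0.6188, 0.0355, 0.0218]
orientation: [0.756, 0.654, 0.001, 0.001]
ft_force: [-0.1, -0.6, 0.7]
gripper_width: 0.0001
gripper_force: 0.0
[[0.641, 0.036, 0.074]]
[0.61675052 0.03621572 0.02123807] [-0.84795581  0.54403444 -0.60751037] 6.8833
```

View pics/w6.png

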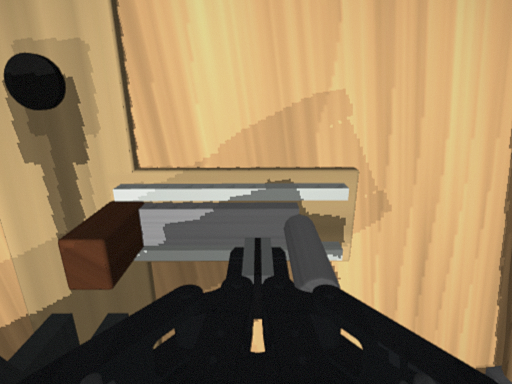

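The peg (310,255) is now against the right finger and the block (95,245) is shifted out; I'll push on gently to the end stop.

```bash
python3 -m inch '{"slide":[[0.1,-0.013,0],[0,0,0]],"rotation":[[0,0,0],[0,0,0]]}'
python3 -m inch '{"slide":[[0.1,-0.013,0],[0,0,0]],"rotation":[[0,0,0],[0,0,0]]}'
```

```text
t: 7.1
ee_pos: [0.6202, 0.0356, 0.0207]
orientation: [0.756, 0.655, 0.0, -0.0]
ft_force: [-0.3, -0.5, 0.3]
gripper_width: 0.0001
gripper_force: 0.1
t: 7.27
ee_pos: [0.6209, 0.0355, 0.0202]
orientation: [0.755, 0.655, -0.003, -0.002]
ft_force: [-14.5, -0.1, 10.6]
gripper_width: -0.0001
gripper_force: 7.6
```

```bash
python3 -m inch '{"slide":[[-0.3,0.04,0],[-0.2,0.03,0.3],[0,0,0.8],[0,0,1],[0,0,1],[0,0,0.9],[-0.6,0.6,0],[-0.8,0.7,0],[-0.8,0.6,0],[-0.3,0.2,0]],"rotation":[[0,0,0],[0,0,0],[0,0,0],[0,0,0],[0,0,0],[0,0,0],[0,0,0],[0,0,0],[0,0,0],[0,0,0]]}'
python3 - <<'E'
from h import *
import cv2
for n in("side","top"):
    t=r.snapshot(n)
    for l in("stop_peg","paddle","lever_pin"):print(n,l,[np.round(d["point"],3).tolist() for d in r.pinpoint(t,l)[:1]])
    if n=="side":
        a=cv2.resize(t["image"][60:260,150:350],(600,600));cv2.imwrite("pics/s7.png",a[...,::-1])
print(r.state()["ee_pos"],r.state()["ft_force"],r.state()["t"])
s=r.snapshot("wrist");c=cloud(s);print(c[242,258],c[242,248])
E
```

```text
t: 8.1
ee_pos: [0.5009, 0.1261, 0.1811]
orientation: [0.754, 0.657, 0.0, -0.0]
ft_force: [0.4, 1.3, -0.2]
gripper_width: 0.0001
gripper_force: 0.0
side stop_peg [[0.644, 0.032, 0.072]]
side paddle [[0.498, 0.128, 0.15]]
side lever_pin []
top stop_peg [[0.642, 0.029, 0.076]]
top paddle []
top lever_pin [[0.468, -0.059, 0.071]]
[0.50548002 0.12012802 0.18011459] [ 0.33740984 -0.07394171  0.15556812] 8.5
[0.50717853 0.12970745 0.22621536] [0.5021681  0.13017261 0.22572135]
```

View pics/s7.png

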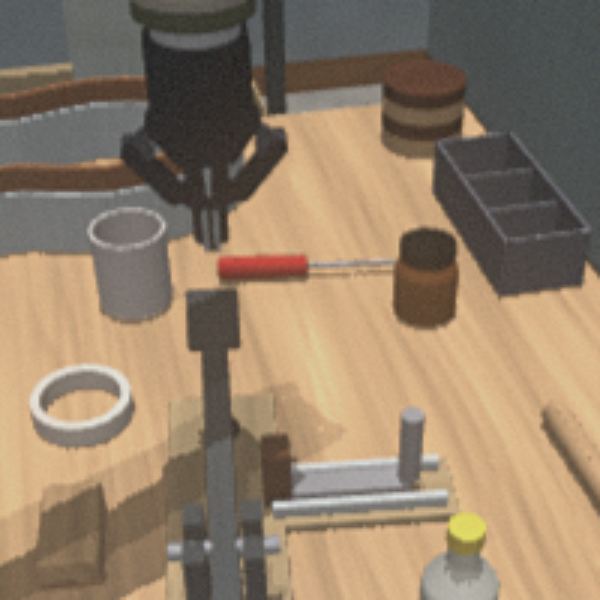

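```bash
python3 -m inch '{"slide":[[-0.27,0.05,0],[0,0,-0.6],[0,0,-0.6],[0,0,-0.2],[0,0,0],[0,0,0]],"rotation":[[0,0,0],[0,0,0],[0,0,0],[0,0,0],[0,0,0],[0,0,0]]}'
python3 -m inch '{"slide":[[0,0,-0.2],[0,0,-0.2],[0.01,0.06,-0.2],[0,0.06,-0.2],[0,0,0]],"rotation":[[0,0,0],[0,0,0],[0,0,0],[0,0,0],[0,0,0]]}'
python3 - <<'E'
from h import *
import cv2
t=r.snapshot("side")
cv2.imwrite("pics/s8.png",cv2.resize(t["image"][60:260,150:350],(600,600))[...,::-1])
print(r.state()["ee_pos"],r.state()["ft_force"],[np.round(d["point"],3).tolist() for d in r.pinpoint(t,"platen_edge")[:1]])
E
```

```text
t: 9.05
ee_pos: [0.4938, 0.1231, 0.1247]
orientation: [0.756, 0.655, -0.0, -0.0]
ft_force: [-0.1, -0.5, 0.8]
gripper_width: 0.0003
gripper_force: 0.0
t: 9.47
ee_pos: [0.4954, 0.1292, 0.0925]
orientation: [0.756, 0.655, 0.001, 0.0]
ft_force: [3.3, 1.8, 7.7]
gripper_width: -0.0001
gripper_force: 2.9
[0.49552124 0.12898138 0.09311228] [1.58567978 1.34202217 6.1989527 ] [[0.467, -0.121, 0.073]]
```

View pics/s8.png

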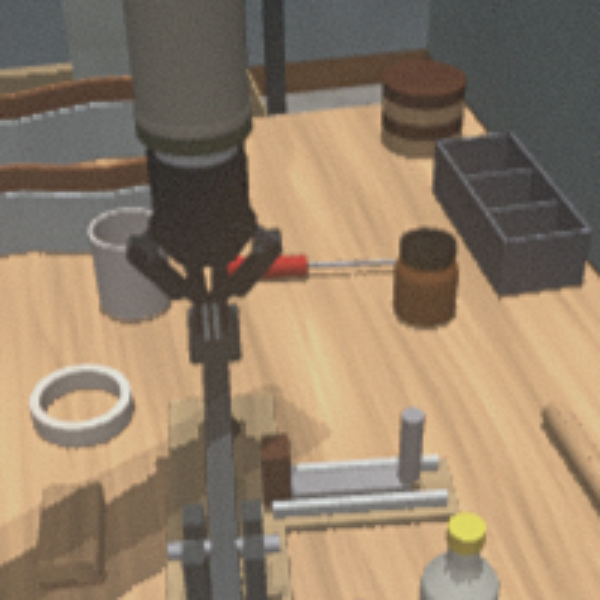

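The fingertip sits centred on the paddle (213,330) and the lever is going down with about 7 N; carry on along the arc.

```bash
python3 -m inch '{"slide":[[0.01,0.1,-0.3],[0.01,0.1,-0.3],[0.01,0.08,-0.3],[0.01,0.06,-0.3],[0,0.04,-0.3],[0,0.03,-0.3],[0,0.02,-0.2],[0,0,0]],"rotation":[[0,0,0],[0,0,0],[0,0,0],[0,0,0],[0,0,0],[0,0,0],[0,0,0],[0,0,0]]}'
python3 -m inch '{"slide":[[0,0,-0.15],[0,0,0],[0,0,0]],"rotation":[[0,0,0],[0,0,0],[0,0,0]]}'
```

```text
t: 10.23
ee_pos: [0.496, 0.1438, 0.0115]
orientation: [0.756, 0.654, -0.001, 0.0]
ft_force: [-0.3, -0.4, 1.5]
gripper_width: -0.0004
gripper_force: 0.2
t: 10.48
ee_pos: [0.4963, 0.1451, 0.0069]
orientation: [0.756, 0.655, 0.0, 0.0]
ft_force: [0.0, 0.0, 1.8]
gripper_width: 0.0001
gripper_force: 0.4
```

```bash
python3 -m inch '{"slide":[[0,0,-0.15],[0,0,-0.1],[0,0,0],[0,0,0]],"rotation":[[0,0,0],[0,0,0],[0,0,0],[0,0,0]]}'
python3 - <<'E'
from h import *
import cv2
t=r.snapshot("side")
cv2.imwrite("pics/s9.png",cv2.resize(t["image"][100:340,130:370],(600,600))[...,::-1])
for l in ("platen_edge","paddle","lever_pin","stop_peg"):print(l,[np.round(d["point"],3).tolist() for d in r.pinpoint(t,l)[:1]])
print(r.state()["ee_pos"],r.state()["ft_force"])
E
```

```text
t: 10.82
ee_pos: [0.4962, 0.1451, -0.0033]
orientation: [0.756, 0.655, 0.0, 0.0]
ft_force: [0.9, -0.5, 1.9]
gripper_width: -0.0002
gripper_force: 0.8
platen_edge [[0.464, -0.132, 0.111]]
paddle [[0.499, 0.143, 0.032]]
lever_pin [[0.474, -0.056, 0.067]]
stop_peg [[0.643, 0.032, 0.076]]
[ 0.49606806  0.14539249 -0.00340818] [ 1.51266948 -0.84084915  2.50127708]
```

View pics/s9.png

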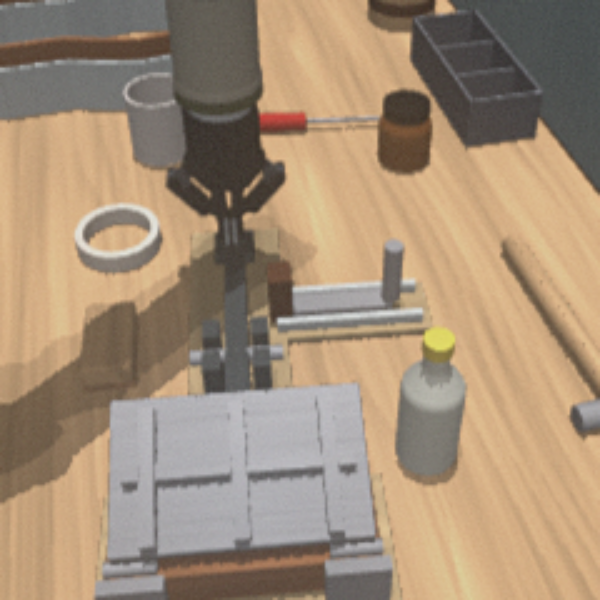

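The platen (240,465) is raised, the paddle (232,245) is low and the pin is still in its cheeks; now press firmly onto the bumper.

```bash
python3 -m inch '{"slide":[[0,0,-0.1],[0,0,0],[0,0,0]],"rotation":[[0,0,0],[0,0,0],[0,0,0]]}'; python3 -m inch '{"slide":[[0,0,-0.1],[0,0,0],[0,0,0]],"rotation":[[0,0,0],[0,0,0],[0,0,0]]}'
```

```text
t: 11.32
ee_pos: [0.4967, 0.1452, -0.0053]
orientation: [0.756, 0.655, 0.0, 0.001]
ft_force: [-7.8, -5.4, 27.3]
gripper_width: 0.0
gripper_force: 13.0
t: 11.57
ee_pos: [0.4971, 0.1452, -0.0061]
orientation: [0.756, 0.655, 0.0, 0.002]
ft_force: [-23.1, -11.2, 65.8]
gripper_width: -0.0001
gripper_force: 30.6
```

```bash
python3 -m inch '{"slide":[[0,0,0.1],[0,0,0],[0,0,0],[0,0,0]],"rotation":[[0,0,0],[0,0,0],[0,0,0],[0,0,0]]}'
python3 - <<'E'
from h import *
t=r.snapshot("side")
for l in ("platen_edge","paddle","lever_pin","bearing","stop_peg","sander"):print(l,[np.round(d["point"],3).tolist() for d in r.pinpoint(t,l)[:1]])
print(r.state()["ee_pos"],r.state()["ft_force"])
E
```

```text
t: 11.9
ee_pos: [0.4968, 0.1454, -0.0053]
orientation: [0.756, 0.655, 0.001, 0.001]
ft_force: [-7.2, -4.1, 25.9]
gripper_width: -0.0001
gripper_force: 12.3
platen_edge [[0.461, -0.131, 0.112]]
paddle [[0.501, 0.146, 0.031]]
lever_pin [[0.472, -0.056, 0.068]]
bearing [[0.471, -0.056, 0.066]]
stop_peg [[0.44, 0.394, -0.002]]
sander [[0.358, 0.038, -0.002]]
[ 0.49684133  0.14536889 -0.00530396] [-8.25063877 -4.66851906 26.2523033 ]
```

```bash
python3 -c "from workcell import r; print(r.finish_job())"
```

```text
the job is handed in; nothing more can be done
None
```

The job is handed in: the safety stop was pushed to its end stop first, and the lever is now held on its bumper with about 26 N. The cameras put the platen near 0.4 rad and the pin still in its bearings; my first push passed over the peg without moving it, because the fingertips sit about 41 mm higher than the reported TCP.

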